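# Check a brake lever's stop

## Robot

A 7-joint arm with a two-finger parallel gripper is mounted at the origin on a cart in front of the work surface, level with it; the furniture and walls round the work are solid. World frame = base frame: x ahead of the robot, y to its left, z up, the work surface at z = 0. Lengths are in m, angles in rad, forces in N, time in s.
With the tool pointing down it reaches from about 0.4 to 0.875 m from the base axis. Payload 6.5 kg.
Tool frame: the origin (TCP) lies midway between the tips of the shut fingers; the grasp point (between the pads) lies 19 mm behind it; x points along the fingers, y is the direction in which the jaws open and shut, and the axes are right-handed (so a half turn about x gives the same grasp; the last joint's range is limited). The gripper opens to 85 mm and grips with 20 to 120 N. Pads are 22 mm wide; open, the fingers measure 114 mm over their backs; the gripper's body (76 mm by 85 mm) begins 54 mm behind the grasp point. The pads swing forward as they close: fully open they stand 13 mm farther back than shut.
Start: joints at [1.155, 0.536, -0.004, 1.538, 0.003, 1.067, -0.071], TCP at [0.223, -0.611, 0.231] pointing down, gripper open.
Joint ranges: [-2.7, 2.7], [-0.37, 2.16], [-1.27, 1.26], [0.24, 2.4], [-1.31, 4.45], [0.19, 1.91], [-2.76, 2.76]. Speed limits (rad/s): [2.39, 2.39, 3.14, 3.14, 3.14, 3.14, 3.14].

## Interface

Orientations are given as a unit quaternion [w, x, y, z].
In Python, from bench import robot gives the robot as it stands.
- The arm moves only by the shell command python3 -m pendant 'ROWS' [FORCE]. ROWS is JSON, a list of rows, each a list of 3 entries, a list of its own where there are three numbers: the opening, from 0 (shut) to 1 (fully open), then the shift along the tool's x, y, z in mm, then the turn about the tool's x in degrees. A call has 1 to 20 rows; each row shifts and turns the commanded pose from where the row before left it, along the tool's axes as they then stand; what a row does not reach is not made up. A row lasts 1/12 s, in which the tool goes at most 41.7 mm and 7.16 degrees, less where a joint would pass 70% of its speed; a pose out of reach is approached as far as the arm can. A call is refused whole if a number of a shift passes 41.7 or a number of a turn 7.16, either way. A call with a gripper value outside its range is refused whole. The fingers move at their own pace and stop on an object; FORCE is the grip in N (left out, the last holds). Time passes only in rows, so rows that do not move let the fingers close. It gives the time, the measured TCP pose, the force and the opening at its end, in the units of the state.
- robot.state(): the state, without advancing time (a new reading comes with each control period).
- robot.grab_frame(name): name is "scene" or "top" or "wrist"; returns a dict with "color" (420x560x3 uint8, blue, green, red), "intrinsics" (3x3 intrinsics, pixels), "rvec" (rotation vector, rad) and "tvec" (3), from world to camera coordinates, as OpenCV has them. Camera axes: x right, y down, z forward; pixel columns grow to the right and rows downward; lengths in m; the calibration is good to about 2 mm. The wrist camera is an equidistant fisheye: a pixel r from the principal point sees the ray r / f radians off the axis. A picture is of the moment at which its call begins. There is no depth.
- robot.finish_job(): hands the job in, once; it reports no verdict.
The state is a dict: "clock": time; "q": joint angles; "joint_velocities": joint speeds; "joint_efforts": joint torques, N m; "ee_pos": TCP position; "tool_rot": TCP orientation; "ft_force": force on the tool from outside, world axes, zero at the start; "wrist_torque": the same for the moment, N m; "width": finger opening in m.
Only numpy, scipy, OpenCV 4.12 (cv2) and the standard library are available. Lean on these libraries where they do the work, as an engineer would, in place of code of your own. Each camera call takes 0.05 s, during which the arm holds its last target. There are 200 camera calls.

## Task

Check the red brake lever on the handlebar stand: with the outside of the fingers, push it in towards the rubber grip until it comes up against its stop, let it spring all the way back out, then push it in to its stop again and finish while still holding it there, so that the gap left to the bar can be gauged. Push firmly but do not force it, and only push: grip and lift nothing, and keep off the bar, its grip and its stand. Leave everything else on the bench where it is.

Things in the scene. Friction and masses are not known exactly. Their poses are not given: they have to be found in the camera images.
- bar_stand: Fixed stand: grey round base 150 mm across, post, end of a handlebar. Origin: centre of the base's underside. Bar 22 mm thick, level along the stand's y axis, 130 mm above the bench, from 40 mm at +y of the post to 257 mm at -y. Black rubber grip 32 mm thick (collar 38) from 113 to 250 mm out at -y. Clamp top 153 mm high. The lever is on the bar's -x side and is pushed towards the stand's +x.
- lever_unit: Black lever bracket clamped round the bar between post and grip (60 to 90 mm out from the post on the stand's -y side), carrying the red lever. Origin on the bar's axis, axes parallel to the stand's.
- lever_pivot (a point): Upright pivot axis of the lever, at the bar's height (130 mm), 32 mm from the bar's axis on the stand's -x side.
- lever_front (a point): Point on the front face (away from the bar) of the lever, mid height, 110 mm out from the pivot along the lever, 8.8 mm in front of the pivot's line; a good place to push; moves with the lever. The lever is a round red rod 13 mm thick, 157 mm long from pivot to the end of its 18 mm ball, level, its axis 130 mm above the bench.
- lever_tip (a point): Centre of the ball at the lever's free end, 148 mm from the pivot.
- grip_middle (a point): Point on the bar's axis in the middle of the rubber grip.
- brake_lever (a joint): Lever angle, rad: 0 = fully out (slants 0.35 rad away from the bar), 0.35 = in against its stop, where it lies parallel to the bar with about 10 mm left to the rubber grip (too narrow for a finger). A spring returns it: at lever_front about 4 N to start it, 8 N to hold it at the stop; there the stop is hard.
- screw_jar: Loose jar of screws, brown with grey lid, 70 mm across, 95 mm high; bystander, origin under its centre.
- wrench: Loose steel wrench lying flat, 201x33x8 mm, may lie below the lever; bystander, origin under its centre.
- grease_pot: Loose yellow pot with white lid, 102 mm across, 115 mm high; bystander, origin under its centre.
- spray_can: Loose white spray can with blue cap, 59 mm across, 200 mm high; bystander, origin under its centre.
- paint_brush: Loose paint brush with red handle lying flat, 200x56x16 mm; bystander, origin under its centre.
- wood_block: Loose wooden block 115x55x40 mm at the left; bystander, origin under its centre.
- tape_roll: Loose roll of masking tape lying flat, 104 mm across, 25 mm high; bystander, origin under its centre.

How it is judged:
On the way, in this order (a step that is already met when the one before it is completed fails the run):
1. the lever is pushed in to its stop by the fingers (within 0.025 rad) (value of joint brake_lever above 0.325 rad and contact force between the fingers and lever_unit above 3 N), for 0.2 s.
2. the lever is let back out (within 0.04 rad of fully out) (value of joint brake_lever below 0.04 rad), for 0.2 s.
3. the lever is pushed in to its stop again by the fingers (all of step 1), for 0.2 s.
At the end, for the whole second after the job is handed in: The fingers still hold the lever in within 0.025 rad of its stop, pushing on it with 3 to 45 N, for the second after the program ends (all of step 3 and contact force between the fingers and lever_unit below 45 N); the arm keeps its last pose, push and grip.
It fails at once if the lever is forced: pushed with more than 45 N (contact force between the fingers and lever_unit above 45 N).
It fails at once if the bar, its grip or its stand is touched (over 2 N) (contact force between any of the fingers, the arm and bar_stand above 2 N).
It fails at once if a bystander is shifted by more than 20 mm (distance of any of screw_jar, wrench, grease_pot, spray_can, paint_brush, wood_block, tape_roll from where it was at the start of the episode above 0.02 m).
It also fails if it takes over 48 s, if anything falls off the work surface, if the arm or the gripper's body presses on something with over 40 N, if the wrist force passes 120 N, or if a joint passes its speed limit or range.

## Working session

There is one attempt and no reset: what is moved stays moved. The work goes in short steps, Python scripts to look and compute and a shell command to move; the robot and the scene stay as the last step left them, time stands still between calls to the robot, and variables do not carry over. Pictures are saved under pics/ and viewed, about 8 in all and at most 12, crops included, and the job is handed in when it is done.

```bash
mkdir -p pics; ls; cat > h.py <<'E'
import numpy as np, cv2
from bench import robot
def grab(n,f):
    d=robot.grab_frame(n); cv2.imwrite(f'pics/{f}.png',d['color']); np.savez(f'pics/{f}.npz',K=d['intrinsics'],r=d['rvec'],t=d['tvec']); return d
def load(f):
    d=np.load(f'pics/{f}.npz'); return d['K'],d['r'],d['t']
def ray(f,uv):
    K,r,t=load(f); R=cv2.Rodrigues(r)[0]; c=-R.T@t.ravel()
    return c, R.T@np.linalg.inv(K)@np.array([*uv,1.])
def at_z(f,uv,z):
    c,d=ray(f,uv); return c+d*(z-c[2])/d[2]
def proj(f,P):
    K,r,t=load(f); return cv2.projectPoints(np.array(P,float).reshape(-1,3),r,t,K,None)[0].reshape(-1,2)
E
python3 - <<'E'
from h import *
grab('top','top1');grab('scene','sc1')
a=cv2.imread('pics/top1.png');b=cv2.imread('pics/sc1.png')
print(robot.state())
E
```

```text
pics
{'clock': 0.1, 'q': array([ 1.154815  ,  0.53711645, -0.00444993,  1.53879983,  0.00261674,
        1.06731021, -0.07119331]), 'joint_velocities': array([ 3.82995676e-04, -1.74740647e-03, -1.17827142e-03, -2.10156136e-03,
       -4.51343996e-04,  6.01145882e-05,  2.04057683e-03]), 'joint_efforts': array([ 2.09582329e-03, -5.84566462e+01,  1.05152585e+00, -2.59777379e+01,
        1.25824084e-02,  4.61400981e-03, -1.78923261e-05]), 'ee_pos': array([ 0.22253489, -0.61009076,  0.23047378]), 'tool_rot': array([-0.12251326, -0.69616937, -0.12362751,  0.69645886]), 'ft_force': array([ 0.54054273, -0.7270719 ,  0.0717256 ]), 'wrist_torque': array([-0.04520774,  0.05973294, -0.0362063 ]), 'width': 0.08541115835302102}
```

View pics/top1.png

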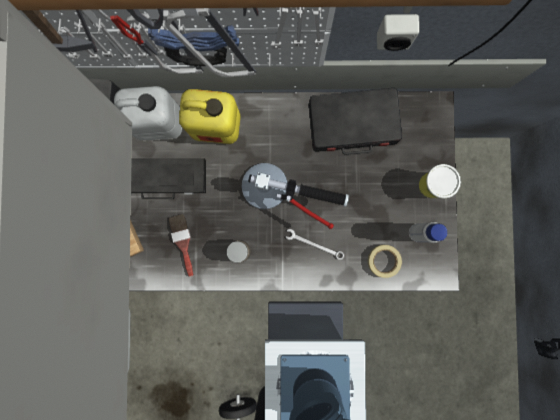

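View pics/sc1.png

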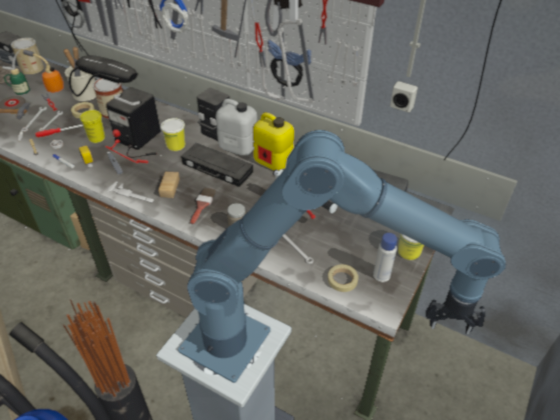

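The top view shows the stand base near (265,185), the bar running right to (347,200), and the red lever from about (288,197) to (330,226). The wrench lies below it at (290,235)-(340,255), with the can at (435,232) and the tape at (385,261). The scene view has the arm hiding the stand. Next I'll crop and measure.

```bash
python3 - <<'E'
from h import *
a=cv2.imread('pics/top1.png')[150:280,220:400]
cv2.imwrite('pics/crop1.png',cv2.resize(a,None,fx=4.4,fy=4.4,interpolation=cv2.INTER_CUBIC))
f='top1'
print('cam',ray(f,(0,0))[0])
hsv=cv2.cvtColor(cv2.imread('pics/top1.png'),cv2.COLOR_BGR2HSV)
m=(((hsv[...,0]<8)|(hsv[...,0]>172))&(hsv[...,1]>150)&(hsv[...,2]>80)).astype(np.uint8)
m[:190]=0;m[240:]=0;m[:,:270]=0;m[:,350:]=0
ys,xs=np.nonzero(m);P=np.array([at_z(f,(x,y),.13)[:2] for x,y in zip(xs,ys)])
c=P.mean(0);u=np.linalg.svd(P-c,full_matrices=0)[2][0];s=(P-c)@u
print('lever',len(P),c,u,np.degrees(np.arctan2(u[1],u[0])),c+u*s.min(),c+u*s.max())
for n,uv,z in [('barend',(347,200),.13),('base',(265,186),0.01),('clamp',(262,181),.153),('w1',(290,235),.008),('w2',(340,255),.008),('can',(436,232),.2),('tape',(385,261),.025),('jar',(236,251),.095),('pot',(443,181),.115)]: print(n,at_z(f,uv,z).round(3))
E
```

```text
cam [0.48374913 0.08850036 1.43911551]
lever 187 [0.55155602 0.01493608] [-0.55028597 -0.83497626] -123.3866341859975 [0.59091763 0.07466141] [ 0.51080015 -0.04690482]
barend [ 0.59  -0.092  0.13 ]
base [0.647 0.156 0.01 ]
clamp [0.645 0.158 0.153]
w1 [0.488 0.076 0.008]
w2 [ 0.423 -0.084  0.008]
can [ 0.495 -0.328  0.2  ]
tape [ 0.405 -0.224  0.025]
jar [0.44  0.24  0.095]
pot [ 0.647 -0.381  0.115]
```

View pics/crop1.png

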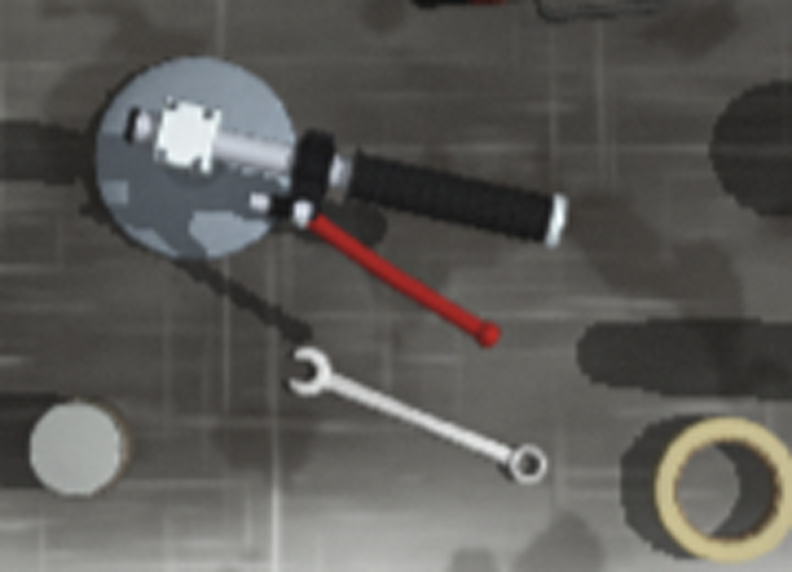

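The lever heading of -123.4° minus 20° puts the stand yaw at -13.4°. The pivot comes out at about (0.597, 0.084), which agrees with the base-derived (0.599, 0.090). Next I'll work out the tool axes and the shift.

```bash
cat > go.py <<'E'
from h import *
import sys
from scipy.spatial.transform import Rotation as Ro
def info(tgt=None):
    s=robot.state();q=s['tool_rot'];R=Ro.from_quat([*q[1:],q[0]]).as_matrix()
    print('t',round(s['clock'],2),'p',s['ee_pos'].round(4),'F',s['ft_force'].round(1),'w',round(s['width'],4))
    print(R.round(3)); print('ang y,z',np.degrees(np.arctan2(R[1,1:],R[0,1:])).round(1))
    if tgt is not None: print('shift mm tool',(R.T@(np.array(tgt)-s['ee_pos'])*1000).round(1))
if __name__=='__main__': info([float(v) for v in sys.argv[1:]] or None)
E
python3 go.py .475 .006 .23
```

```text
t 0.1 p [ 0.2225 -0.6101  0.2305] F [ 0.5 -0.7  0.1] w 0.0854
[[-0.001  0.343 -0.939]
 [ 0.001 -0.939 -0.343]
 [-1.    -0.002  0.   ]]
ang y,z [ -70. -160.]
shift mm tool [   1.2 -492.2 -448.4]
```

```bash
python3 -m pendant '[[0,[0,-29,-26],0],[0,[0,-29,-26],0],[0,[0,-29,-26],0],[0,[0,-29,-26],0],[0,[0,-29,-26],0],[0,[0,-29,-26],0],[0,[0,-29,-26],0],[0,[0,-29,-26],0],[0,[0,-29,-26],0],[0,[0,-29,-26],0],[0,[0,-29,-26],0],[0,[0,-29,-26],0],[0,[0,-29,-26],0]]' 40; python3 go.py .475 .006 .23
```

```text
clock: 1.18
ee_pos: [0.4111, -0.1388, 0.2313]
tool_rot: [-0.123, -0.696, -0.123, 0.696]
ft_force: [0.1, -0.4, -0.2]
width: -0.0003
t 1.18 p [ 0.4111 -0.1388  0.2313] F [ 0.1 -0.4 -0.2] w -0.0003
[[-0.     0.343 -0.94 ]
 [-0.    -0.94  -0.343]
 [-1.     0.     0.   ]]
ang y,z [ -70. -160.]
shift mm tool [   1.2 -114.2 -109.6]
```

```bash
python3 -m pendant '[[0,[0,-28,-27],0],[0,[0,-28,-27],0],[0,[0,-28,-27],0],[0,[0,-20,-20],0],[0,[0,0,0],6.7],[0,[0,0,0],6.7],[0,[0,0,0],6.7],[0,[0,0,0],6.7],[0,[0,0,0],6.6],[0,[0,0,0],0],[0,[0,0,0],0]]'; python3 go.py .475 .006 .112
python3 - <<'E'
from h import *
grab('top','top2');a=cv2.imread('pics/top2.png')[130:310,200:430]
w=grab('wrist','wr2')['color']
a=cv2.resize(a,(537,420))
cv2.imwrite('pics/v2.png',cv2.resize(np.hstack([a,w]),(790,302)))
E
```

```text
clock: 2.1
ee_pos: [0.4701, -0.0082, 0.2311]
tool_rot: [0.081, -0.702, 0.081, 0.703]
ft_force: [0.1, -0.1, 0.8]
width: 0.0
t 2.1 p [ 0.4701 -0.0082  0.2311] F [ 0.1 -0.1  0.8] w 0.0
[[-0.    -0.227 -0.974]
 [-0.    -0.974  0.227]
 [-1.     0.     0.   ]]
ang y,z [-103.1  166.9]
shift mm tool [119.1 -15.   -1.6]
```

View pics/v2.png

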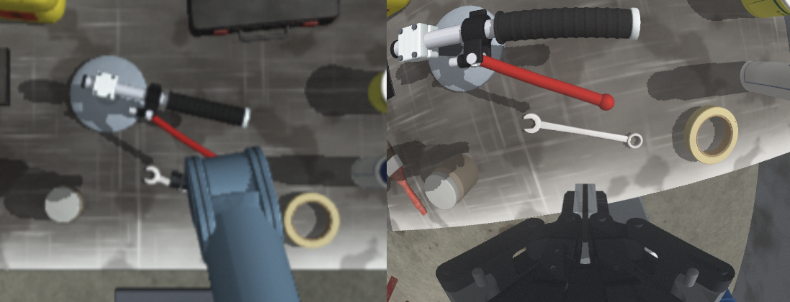

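Left (top view): the arm now covers the lever's outer end. Right (wrist view): the shut fingers are at (585,190) in the composite, just short of the lever, with its ball at (608,101) and pivot at (474,59). I'll use the wrist view as a cross-check on the position.

```bash
python3 - <<'E'
from h import *
K,r,t=load('wr2');R=cv2.Rodrigues(r)[0];c=-R.T@t.ravel()
k=1097/790
for n,u,v,z in [('ball',608,101,.13),('pivot',474,59,.14),('barend',638,24,.13),('w1',531,123,.008),('w2',635,140,.008)]:
    x=(u*k-537-K[0,2])/K[0,0];y=(v*k-K[1,2])/K[1,1];th=np.hypot(x,y)
    d=R.T@np.array([np.sin(th)*x/th,np.sin(th)*y/th,np.cos(th)])
    print(n,(c+d*(z-c[2])/d[2]).round(4))
E
```

```text
ball [ 0.5166 -0.0435  0.13  ]
pivot [0.5978 0.0825 0.14  ]
barend [ 0.5908 -0.0923  0.13  ]
w1 [0.4928 0.077  0.008 ]
w2 [ 0.4258 -0.0829  0.008 ]
```

The wrist measurement agrees to 4 mm (ball (0.517, -0.044), pivot (0.598, 0.083)). Descending in front of the lever.

```bash
python3 -m pendant '[[0,[0,-13,0],0],[0,[30,0,0],0],[0,[30,0,0],0],[0,[30,0,0],0],[0,[29,0,0],0],[0,[0,0,0],0],[0,[0,0,0],0]]'; python3 -m pendant '[[0,[0,0,-10],0],[0,[0,0,-10],0],[0,[0,0,-5],0],[0,[0,0,-5],0],[0,[0,0,-5],0],[0,[0,0,0],0]]'; python3 go.py .553 -.013 .112
```

```text
clock: 2.78
ee_pos: [0.4723, 0.0043, 0.1117]
tool_rot: [0.082, -0.701, 0.082, 0.704]
ft_force: [-0.1, 0.5, 0.9]
width: -0.0
clock: 3.28
ee_pos: [0.5089, -0.0041, 0.1128]
tool_rot: [-0.082, 0.703, -0.082, -0.702]
ft_force: [-0.6, -0.4, -0.1]
width: -0.0002
t 3.28 p [ 0.5089 -0.0041  0.1128] F [-0.6 -0.4 -0.1] w -0.0002
[[ 0.002 -0.232 -0.973]
 [-0.    -0.973  0.232]
 [-1.    -0.    -0.002]]
ang y,z [-103.4  166.6]
shift mm tool [  0.9  -1.6 -45. ]
```

```bash
python3 -m pendant '[[0,[0,0,-4],0],[0,[0,0,-4],0],[0,[0,0,-4],0],[0,[0,0,0],0]]'; python3 -m pendant '[[0,[0,0,-4],0],[0,[0,0,-4],0],[0,[0,0,-4],0],[0,[0,0,-4],0],[0,[0,0,-3],0],[0,[0,0,0],0],[0,[0,0,0],0]]';  python3 go.py .553 -.013 .112
```

```text
clock: 3.62
ee_pos: [0.5182, -0.0067, 0.1119]
tool_rot: [0.082, -0.701, 0.083, 0.703]
ft_force: [-5.4, -0.1, 2.0]
width: 0.0002
clock: 4.2
ee_pos: [0.5347, -0.0119, 0.1113]
tool_rot: [0.082, -0.7, 0.083, 0.704]
ft_force: [-7.1, -1.9, 2.3]
width: 0.0001
t 4.2 p [ 0.5347 -0.0119  0.1113] F [-7.1 -1.9  2.3] w 0.0001
[[-0.006 -0.232 -0.973]
 [-0.001 -0.973  0.232]
 [-1.     0.003  0.006]]
ang y,z [-103.4  166.6]
shift mm tool [ -0.8  -3.2 -18. ]
```

```bash
python3 -m pendant '[[0,[0,0,-4],0],[0,[0,0,-4],0],[0,[0,0,-3],0],[0,[0,0,0],0],[0,[0,0,0],0]]'; python3 -m pendant '[[0,[0,0,-2],0],[0,[0,0,0],0]]';python3 -m pendant '[[0,[0,0,-2],0],[0,[0,0,0],0]]'
```

```text
clock: 4.62
ee_pos: [0.545, -0.0145, 0.1111]
tool_rot: [0.082, -0.7, 0.083, 0.705]
ft_force: [-7.4, -2.3, 2.7]
width: 0.0004
clock: 4.78
ee_pos: [0.5469, -0.0151, 0.1111]
tool_rot: [0.082, -0.7, 0.083, 0.705]
ft_force: [-7.8, -2.2, 2.0]
width: -0.0002
clock: 4.95
ee_pos: [0.5487, -0.0157, 0.1111]
tool_rot: [0.082, -0.7, 0.083, 0.705]
ft_force: [-9.1, -2.5, 2.4]
width: -0.0001
```

```bash
python3 -m pendant '[[0,[0,0,-1.5],0],[0,[0,0,0],0]]';python3 -m pendant '[[0,[0,0,-1.5],0],[0,[0,0,0],0]]'
```

```text
clock: 5.12
ee_pos: [0.55, -0.0162, 0.111]
tool_rot: [0.082, -0.7, 0.084, 0.705]
ft_force: [-10.0, -2.0, 2.4]
width: -0.0002
clock: 5.28
ee_pos: [0.5513, -0.0167, 0.111]
tool_rot: [0.082, -0.7, 0.084, 0.705]
ft_force: [-9.7, -3.4, 2.1]
width: 0.0003
```

```bash
python3 - <<'E'
from h import *
w=grab('wrist','wr3')['color']
cv2.imwrite('pics/v3.png',cv2.resize(w,(784,588)))
E
```

```text
(no output)
```

View pics/v3.png

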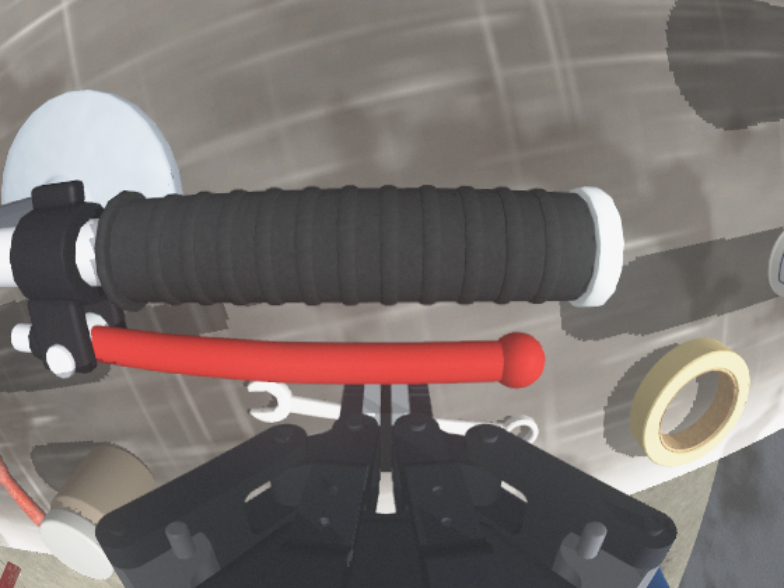

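The fingers press on the lever at about (385,385). It is nearly parallel to the grip with a small slant left, and the gap is at (385,320). No stop force has shown yet, so I continue in 1 mm steps.

```bash
python3 -m pendant '[[0,[0,0,-1.5],0],[0,[0,0,0],0]]';python3 -m pendant '[[0,[0,0,-1.5],0],[0,[0,0,0],0]]'
```

```text
clock: 5.5
ee_pos: [0.5526, -0.0171, 0.111]
tool_rot: [0.081, -0.699, 0.084, 0.705]
ft_force: [-9.3, -3.5, 2.7]
width: 0.0001
clock: 5.67
ee_pos: [0.5539, -0.0174, 0.111]
tool_rot: [0.081, -0.699, 0.084, 0.705]
ft_force: [-9.5, -3.3, 3.6]
width: 0.0
```

```bash
for i in 1; do python3 -m pendant '[[0,[0,0,-1.5],0],[0,[0,0,0],0]]'; done;python3 -m pendant '[[0,[0,0,-1.5],0],[0,[0,0,0],0]]'
```

```text
clock: 5.83
ee_pos: [0.5541, -0.0175, 0.1108]
tool_rot: [0.081, -0.698, 0.084, 0.706]
ft_force: [-12.9, -2.4, 7.3]
width: 0.0001
clock: 6.0
ee_pos: [0.5542, -0.0176, 0.1107]
tool_rot: [0.081, -0.697, 0.084, 0.707]
ft_force: [-18.0, -3.0, 10.3]
width: 0.0004
```

The stop is reached: position halts at x=0.554 while the force rises to 18 N. I'll hold, then release by 60 mm and look.

```bash
python3 -m pendant '[[0,[0,0,0],0],[0,[0,0,0],0],[0,[0,0,0],0],[0,[0,0,0],0],[0,[0,0,0],0]]';python3 -m pendant '[[0,[0,0,6],0],[0,[0,0,9],0],[0,[0,0,9],0],[0,[0,0,9],0],[0,[0,0,9],0],[0,[0,0,9],0],[0,[0,0,9],0],[0,[0,0,0],0],[0,[0,0,0],0],[0,[0,0,0],0],[0,[0,0,0],0],[0,[0,0,0],0],[0,[0,0,0],0]]'
python3 - <<'E'
from h import *
w=grab('wrist','wr4')['color']
cv2.imwrite('pics/v4.png',w)
E
```

```text
clock: 6.42
ee_pos: [0.5542, -0.0176, 0.1108]
tool_rot: [0.081, -0.698, 0.084, 0.707]
ft_force: [-17.5, -1.0, 10.0]
width: 0.0003
clock: 7.5
ee_pos: [0.5029, -0.0028, 0.1123]
tool_rot: [-0.082, 0.702, -0.082, -0.702]
ft_force: [0.3, -0.6, 0.5]
width: 0.0001
```

View pics/v4.png

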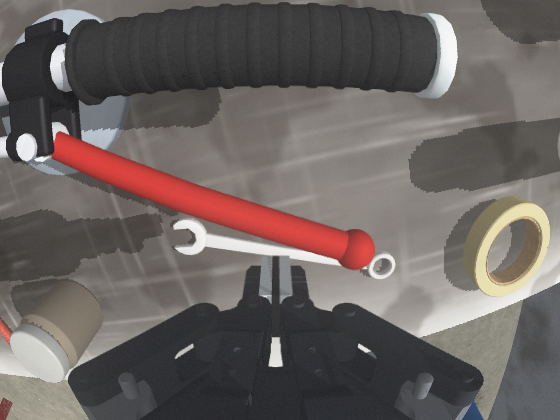

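The lever has sprung fully out (ball at (357,247)), and the fingers at (280,265) are clear with force near 0. Second push.

```bash
python3 -m pendant '[[0,[0,0,-5],0],[0,[0,0,-5],0],[0,[0,0,-4],0],[0,[0,0,-4],0],[0,[0,0,-4],0],[0,[0,0,-4],0],[0,[0,0,-4],0],[0,[0,0,-4],0],[0,[0,0,-4],0],[0,[0,0,-4],0],[0,[0,0,-4],0],[0,[0,0,-4],0],[0,[0,0,-3],0],[0,[0,0,-2],0],[0,[0,0,-1],0],[0,[0,0,0],0]]';python3 -m pendant '[[0,[0,0,-1.5],0],[0,[0,0,0],0]]'
```

```text
clock: 8.88
ee_pos: [0.5534, -0.0174, 0.1109]
tool_rot: [0.082, -0.699, 0.084, 0.705]
ft_force: [-9.5, -2.4, 3.5]
width: -0.0002
clock: 9.05
ee_pos: [0.554, -0.0175, 0.1109]
tool_rot: [0.081, -0.699, 0.084, 0.706]
ft_force: [-12.5, -4.2, 5.5]
width: 0.0001
```

```bash
python3 -m pendant '[[0,[0,0,-1.5],0],[0,[0,0,0],0],[0,[0,0,0],0],[0,[0,0,0],0],[0,[0,0,0],0],[0,[0,0,0],0],[0,[0,0,0],0]]'
python3 - <<'E'
from h import *
w=grab('wrist','wr5')['color']
cv2.imwrite('pics/v5.png',w)
E
```

```text
clock: 9.63
ee_pos: [0.5542, -0.0176, 0.1108]
tool_rot: [0.081, -0.698, 0.084, 0.707]
ft_force: [-15.6, -2.3, 8.5]
width: -0.0001
```

View pics/v5.png

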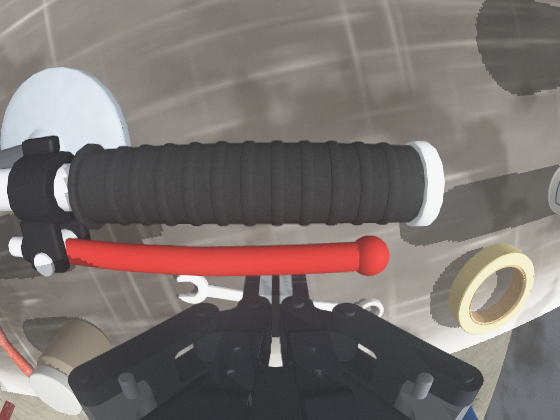

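The lever lies parallel to the grip (ball at (372,256)). It sits at the same halt position as the first push, with about 18 N and the bystanders in place. Handing in.

```bash
python3 -c "
from bench import robot
print(robot.finish_job()); s=robot.state(); print(s['clock'],s['ft_force'],s['ee_pos'])"
```

```text
the job is handed in; nothing more can be done
None
the job is handed in; nothing more can be done
```

I pushed the brake lever in to its stop with the shut fingers, let it spring fully back out, then pushed it to the stop again. I handed the job in with the fingers still holding it there.

- **Stop:** both pushes halted at the same place, TCP x = 0.554 m. The wrist force rose to about 20 N on the first push and about 18 N at hand-in, under the 45 N limit.
- **Release:** the wrist picture showed the lever fully out and the fingers clear, with wrist force near 0.
- **End state:** the last picture shows the lever parallel to the grip with a gap left. The fingers stayed in front of it, off the bar and stand, and the wrench, tape and jar look unmoved. The other bystanders I judged only by the arm's path, which kept well clear of them.
- **Positions:** two camera measurements of the lever agreed within about 4 mm, and no check failed. Hand-in gives no verdict, and I could not read the lever angle directly. The stop is inferred from the force rise and the pictures.

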